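# Switch off the warming tray and lift the round roll with tongs

## Task

Serve the round roll from the warming tray: first press the lock key (the square key at the left end of the row along the tray's front) to unlock the panel, let it come up, then press the power key (the large round key at the right end) to switch the tray off, without pressing the two oblong keys between them. Then grip the tongs lying on the counter, close them on the round roll and lift it, and finish while still holding it up in the tongs, about ten centimetres above the tray. Only the tongs may touch the round roll, not the gripper, and the other two rolls stay where they lie.

Things in the scene. Friction and masses are not known exactly. Their poses are not given: they have to be found in the camera images.
- plate_center (a point): centre of the top of the warming tray's black glass plate, 52 mm above the counter. The tray is a fixed steel box, 270 mm (its x) by 360 mm (y), plus a handle 20 mm out at either end. x points from the front (keys) to the back, y left, z up. Glass: 180 (x) by 336 mm (y); the steel strip with the keys in front of it is 2 mm lower. The three rolls lie in a row along y, 110 mm apart, in any order
- lock_key_top (a point): centre of the top of the lock key: grey, square, 24 mm, padlock sign, left end of the key row (seen from the front, the robot's side), 7 mm proud of the steel strip, 57 mm above the counter. The row runs along the tray's y, 132 mm in front of the plate's centre; key centres lie 130 and 48 mm left, 48 and 130 mm right of the middle. Axes as the plate's
- power_key_top (a point): centre of the top of the power key: grey, round, 34 mm across, ring-and-bar sign, at the right end of the key row, 7 mm proud of the strip, 57 mm above the counter. Axes as the plate's
- lock_key (a joint): how far the lock key is pressed: 0 up, 0.005 m fully down; straight down, 1.5 N to start and 5 N to the bottom; it springs back. Counts as pressed beyond 0.0035 for 0.1 s
- power_key (a joint): how far the power key is pressed; same travel and spring as the lock key
- minus_key (a joint): how far the left oblong key (16 by 30 mm) is pressed; leave it alone
- plus_key (a joint): how far the right oblong key (16 by 30 mm) is pressed; leave it alone
- round_roll_center (a point): centre of the round roll: a light brown bun with a cross cut in its top, 60 mm across, 50 mm high (this point is half-way up, 25 mm above the glass), 30 to 65 g; its side is nearly upright from 10 to 37 mm above the glass
- finger_roll_center (a point): centre of the long finger roll, 105 mm long (its x, lying roughly along the tray's x), 41 mm wide, 41 mm high; this point is 18 mm above the glass. Stays where it is
- square_roll_center (a point): centre of the square roll, 58 by 58 mm and 36 mm high; this point is half-way up. Stays where it is
- tongs_grip (a point): middle between the two light grey grip sleeves of the steel tongs (140 g), lying on their side, arms spread level, 12 mm above the counter, about at the centre of mass. x: along the centre line from hinge to cups; y: across the arms. Hinge 112 mm behind (ring 30 mm more), ends of the cups 140 mm ahead. Sleeves: 24 mm tall, 42 mm to either side along x; 64 mm wide over both at rest
- tongs_cups (a point): middle between the two shallow cups (24 mm tall) at the tongs' free end, 120 mm ahead of the grip point on the centre line, same axes; the cups reach 20 mm ahead of and behind it. Bring the roll's centre here. At rest the cups are 100 mm apart inside, 107 mm over their backs
- tongs_left (a joint): angle (rad) by which the left arm is closed: 0 sprung open, 0.085 on the 60 mm roll, 0.2 shut. Squeezing the sleeves closes the cups twice as fast: 58 mm over the sleeves (where the sleeves are parallel) leaves 87 mm between the cups, 45 mm closes them on the roll. The spring pushes each sleeve out with 6 N at rest, 8 N at the roll; holding the roll needs more
- tongs_right (a joint): the same for the right arm, which always moves as the left one does
There are look-alikes about, which are no part of the job. Leave any pink or turquoise look-alike of the part that bears round_roll_center alone.

How it is judged:
On the way, in this order (a step that is already met when the one before it is completed fails the run):
1. the lock key is pressed, alone (value of joint lock_key above 0.0035 m and value of joint power_key below 0.001 m), for 0.1 s.
2. the lock key is up again and the power key is pressed, alone (value of joint power_key above 0.0035 m and value of joint lock_key below 0.001 m), for 0.1 s.
3. the tongs, held in the gripper, close on the round roll from both sides (contact force between each of tongs_left, tongs_right and round_roll above 0.4 N and contact force between the fingers and tongs_left above 1 N and contact force between the fingers and tongs_right above 1 N and height (world z) of round_roll_center below 0.1 m), for 0.1 s.
At the end, for the whole second after the job is handed in: Ends holding: round roll still, pressed by both tong arms (over 0.4 N each) within 35 mm of the cups' middle, underside 60 mm or more above the glass, both arms gripped by the fingers, nothing else touching the roll; keys up; other rolls within 30 mm of their start (height (world z) of round_roll_center above 0.137 m and contact force between each of tongs_left, tongs_right and round_roll above 0.4 N and contact force between the fingers and tongs_left above 1 N and contact force between the fingers and tongs_right above 1 N and contact force between each of the arm, the fingers, tray and round_roll below 0.05 N and contact force between tray and tongs below 0.05 N and distance between round_roll_center and tongs_cups below 0.035 m and height (world z) of tongs_grip above 0.1 m and linear speed of round_roll below 0.05 m/s and value of joint each of lock_key, power_key below 0.001 m and distance of each of finger_roll_center, square_roll_center from where it was at the start of the episode below 0.03 m); the arm keeps its last pose, push and grip.
It fails at once if the gripper or arm touches the round roll (contact force between any of the fingers, the arm and round_roll above 0.3 N).
It fails at once if an oblong key is pressed (value of joint any of minus_key, plus_key above 0.0025 m).
It fails at once if another roll is shifted (distance of any of finger_roll_center, square_roll_center from where it was at the start of the episode above 0.03 m).
It also fails if it takes over 69 s, if anything falls off the work surface, if the arm or the gripper's body presses on something with over 40 N, if the wrist force passes 120 N, or if a joint passes its speed limit or range.

## Robot

A 7-joint arm with a two-finger parallel gripper is mounted at the origin on the work surface. World frame = base frame: x ahead of the robot, y to its left, z up, the work surface at z = 0. Lengths are in m, angles in rad, forces in N, time in s.
With the tool pointing down it reaches from about 0.425 to 0.925 m from the base axis. Payload 6.8 kg.
Tool frame: the origin (TCP) lies on the centre line of the jaws, within the pads' length; the fingertips stand 11 mm ahead of it and the grasp point (between the pads) lies 8 mm behind it; z points along the fingers, y is the direction in which the jaws open and shut (so a half turn about z gives the same grasp; the last joint's range is limited). The gripper opens to 85 mm and grips with 20 to 120 N. Pads are 22 mm wide; open, the fingers measure 114 mm over their backs; the gripper's body (76 mm by 85 mm) begins 54 mm behind the grasp point. The pads swing forward as they close: fully open they stand 13 mm farther back than shut.
Start: joints at [1.221, 0.477, 0.022, 1.555, -0.011, 1.109, -0.083], TCP at [0.162, -0.655, 0.242] pointing down, gripper open.
Joint ranges: [-2.96, 2.96], [-0.34, 2.1], [-1.41, 1.46], [0.24, 2.44], [-1.37, 4.51], [0.17, 1.92], [-2.96, 2.96]. Speed limits (rad/s): [2.39, 2.39, 3.14, 3.14, 3.14, 3.14, 3.14].

## Interface

Orientations are given as a rotation vector (axis times angle).
In Python, from bench import r gives the robot as it stands.
- The arm moves only by the tool send_rows, never from a script. Its argument "deltas" is a list of rows, each a list of 7 numbers: the opening, from 0 (shut) to 1 (fully open), then the shift along the tool's x, y, z as a fraction of full scale, then the turn, a rotation vector about the tool's x, y, z as a fraction of full scale. In form: [[hand, x, y, z, ax, ay, az], ...]. A call has 1 to 20 rows; each row is the pose to reach, as a shift and turn from the pose commanded when the call began, along the tool's axes at that moment, turning the shorter way round; what a row does not reach only later rows make up. Full scale, the value 1, is 150 mm for a shift and 180 degrees for a turn. A row lasts 1/12 s, in which the tool goes at most 41.7 mm and 7.16 degrees, less where a joint would pass 70% of its speed; a pose out of reach is approached as far as the arm can. A call with a number of a shift or a turn outside -1 to 1 is refused whole. A call with a gripper value outside its range is refused whole. The fingers move at their own pace and stop on an object; "squeeze" is the grip in N (left out, the last holds). Time passes only in rows, so rows that repeat a pose let the fingers close. It gives the time, the measured TCP pose, the force and the opening at its end, in the units of the state.
- r.get_obs(): the state, without advancing time (a new reading comes with each control period).
- r.grab_frame(name): name is "scene" or "top" or "wrist"; returns a dict with "pixels" (384x512x3 uint8, red, green, blue), "camera_matrix" (3x3 intrinsics, pixels), "dist_coeffs" ([k1, k2, p1, p2, k3] as OpenCV has them; the pictures are not rectified), "rvec" (rotation vector, rad) and "tvec" (3), from world to camera coordinates, as OpenCV has them. Camera axes: x right, y down, z forward; pixel columns grow to the right and rows downward; lengths in m; the calibration is good to about 2 mm. A picture is of the moment at which its call begins. There is no depth.
- r.hand_in(): hands the job in, once; it reports no verdict.
The state is a dict: "clock": time; "joints": joint angles; "qvel": joint speeds; "tau": joint torques, N m; "tcp_pos": TCP position; "orientation": TCP orientation; "contact_force": force on the tool from outside, world axes, zero at the start; "moment": the same for the moment, N m; "grip_width": finger opening in m.
Only numpy, scipy, OpenCV 4.12 (cv2) and the standard library are available. Lean on these libraries where they do the work, as an engineer would, in place of code of your own. Each camera call takes 0.05 s, during which the arm holds its last target. There are 200 camera calls.

## Working session

There is one attempt and no reset: what is moved stays moved. The work goes in short steps, Python scripts to look and compute and a tool call to move; the robot and the scene stay as the last step left them, time stands still between calls to the robot, and variables do not carry over. Pictures are saved under pics/ and viewed, about 8 in all and at most 12, crops included, and the job is handed in when it is done.

Besides the shell and the picture viewer there is one more tool, called after ">>>" by a JSON object that holds its "method" and its "body", one argument or row to a line. send_rows: Moves the arm, as the interface text tells. Shift numbers are shares of 150 mm and turn numbers shares of 180 degrees, none past 1 either way. Its arguments: {"type":"object","properties":{"deltas":{"type":"array","items":{"type":"array","items":{"type":"number"}}},"squeeze":{"type":"number"}},"required":["deltas"]}

```bash
mkdir -p pics; cat > h.py <<'E'
import numpy as np, cv2
from bench import r
from scipy.spatial.transform import Rotation as R
def snap(n,f):
    d=r.grab_frame(n); cv2.imwrite('pics/'+f+'.png',d['pixels'][:,:,::-1]); np.savez('pics/'+f+'.npz',**d); return d
def load(f): return dict(np.load('pics/'+f+'.npz'))
def ray(d,uv,z):
    p=cv2.undistortPoints(np.array(uv,float).reshape(-1,1,2),d['camera_matrix'],d['dist_coeffs']).reshape(-1,2)
    M=cv2.Rodrigues(d['rvec'])[0]; c=-M.T@d['tvec'].ravel()
    v=np.c_[p,np.ones(len(p))]@M
    return c+v*((z-c[2])/v[:,2])[:,None]
def proj(d,P): return cv2.projectPoints(np.array(P,float).reshape(-1,1,3),d['rvec'],d['tvec'],d['camera_matrix'],d['dist_coeffs'])[0].reshape(-1,2)
def to_tool(P,yaw_axis=None):
    o=r.get_obs(); return R.from_rotvec(o['orientation']).inv().apply(np.array(P)-o['tcp_pos'])/0.15
E
python3 - <<'E'
from h import *
a=snap('top','top0');b=snap('scene','sc0')
cv2.imwrite('pics/both.png',np.vstack([np.hstack([a['pixels'],b['pixels']])])[:,:,::-1])
print(r.get_obs())
for d in(a,b):
    M=cv2.Rodrigues(d['rvec'])[0];print(-M.T@d['tvec'].ravel(),d['camera_matrix'][0,0],d['dist_coeffs'])
E
```

```text
{'clock': 0.1, 'joints': array([ 1.22088293,  0.47771506,  0.02231769,  1.55634351, -0.01150663,
        1.1093196 , -0.08307977]), 'qvel': array([-8.43437422e-04, -2.46656438e-03,  2.65270959e-04, -2.14301171e-03,
        7.37661308e-04, -9.47587618e-05, -2.60038274e-05]), 'tau': array([ 5.01525152e-03, -5.97765577e+01,  1.61397178e+00, -2.81957567e+01,
        1.28552175e-02,  5.05752687e-03, -2.02732167e-05]), 'tcp_pos': array([ 0.16152073, -0.65485512,  0.24142787]), 'orientation': array([-3.11702845e+00, -3.78811050e-01,  4.74167782e-04]), 'contact_force': array([ 0.10285637,  0.00186052, -0.45816938]), 'moment': array([ 0.07665709, -0.00860333,  0.01187892]), 'grip_width': 0.0855954727418365}
[0.33730555 0.02086912 1.18190787] 418.0057755752558 [-0.06286277  0.          0.          0.          0.        ]
[ 1.22229529 -0.26369031  0.88834269] 455.1965425691447 [-0.0858706  0.         0.         0.         0.       ]
```

View pics/top0.png

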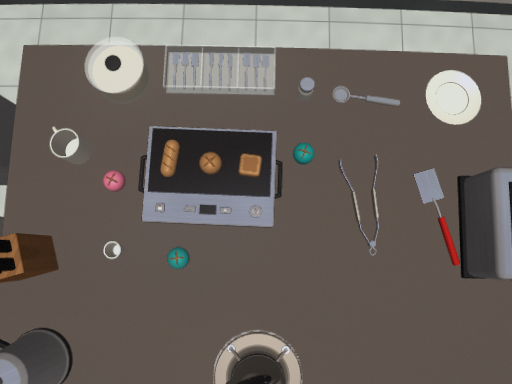

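View pics/sc0.png

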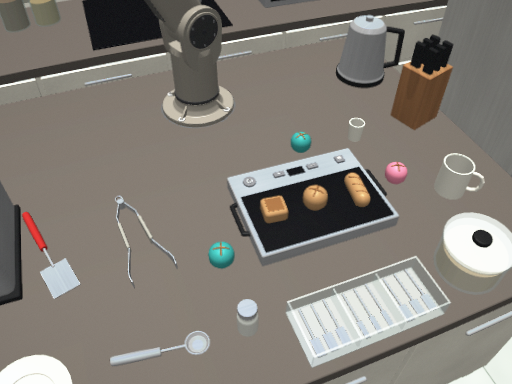

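```bash
python3 - <<'E'
from h import *
np.set_printoptions(precision=4,suppress=True)
a=load('top0');b=load('sc0')
for d in(a,b): print(proj(d,[[0,0,0],[.162,-.655,.242],[.162,-.655,0],[.5,0,0]]))
im=a['pixels'][120:270,130:400]
cv2.imwrite('pics/crop.png',cv2.resize(im,None,fx=2.96,fy=2.96,interpolation=cv2.INTER_CUBIC)[:,:,::-1])
E
```

```text
[[257.062  375.267 ]
 [550.4428 334.2984]
 [491.546  318.1578]
 [261.1125 193.3396]]
[[198.2513 104.025 ]
 [-51.4825 117.5661]
 [-12.3247 186.9819]
 [250.7285 211.3747]]
```

View pics/crop.png

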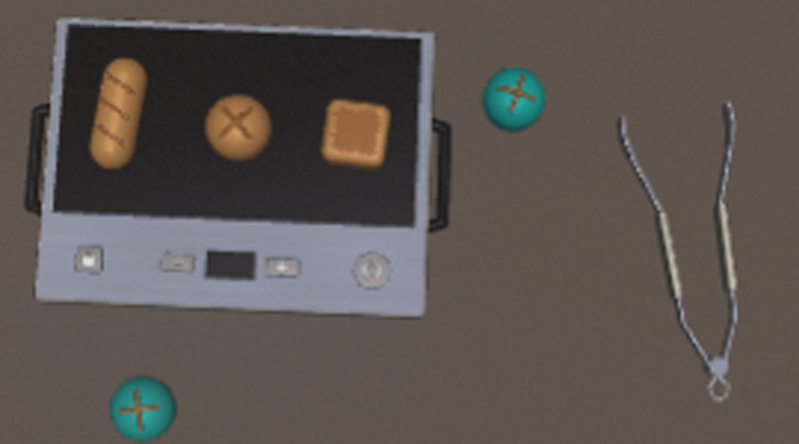

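```bash
python3 - <<'E'
from h import *
np.set_printoptions(precision=4,suppress=True)
a=load('top0')
f=lambda p,z: ray(a,np.array(p,float)/2.96+[130-.33,120-.33],z)
G=f([(66,24),(422,38),(415,227),(53,212)],.052);print(G,G.mean(0))
print('sides',[np.linalg.norm(G[i]-G[i-1]) for i in range(4)])
K=f([(89,260),(178,262),(282,267),(372,271)],.057);print('keys',K)
v=(K[0]-K[3]);th=np.arctan2(-v[0],v[1]);print('yaw',th,np.linalg.norm(v))
m=(K[0]+K[3])/2; print('plate from keys',m[:2]+.132*np.array([np.cos(th),np.sin(th)]))
print('roll',f((237,127),.08))
print('rolls',f([(118,112),(356,133)],.08))
T=f([(669,255),(728,248),(622,118),(729,103),(718,367)],.018);print('tongs sl sr cl cr hinge',T)
s=(T[0]+T[1])/2;c=(T[2]+T[3])/2;print(s,c,c-T[4],np.arctan2((c-T[4])[1],(c-T[4])[0]),np.linalg.norm(c-T[4]))
o=r.get_obs();print(R.from_rotvec(o['orientation']).as_matrix())
E
```

```text
[[ 0.6712  0.311   0.052 ]
 [ 0.6648 -0.0265  0.052 ]
 [ 0.4851 -0.0231  0.052 ]
 [ 0.491   0.3124  0.052 ]] [0.578  0.1435 0.052 ]
sides [np.float64(0.18021362843628191), np.float64(0.3375867573763192), np.float64(0.17968067475208802), np.float64(0.3355735049136258)]
keys [[0.4467 0.2752 0.057 ]
 [0.4469 0.1932 0.057 ]
 [0.4447 0.0978 0.057 ]
 [0.443  0.0155 0.057 ]]
yaw -0.013974189766877107 0.25970058186447736
plate from keys [0.5768 0.1435]
roll [[0.5692 0.1414 0.08  ]]
rolls [[0.5808 0.2509 0.08  ]
 [0.5662 0.0331 0.08  ]]
tongs sl sr cl cr hinge [[ 0.4686 -0.2659  0.018 ]
 [ 0.4766 -0.3224  0.018 ]
 [ 0.6001 -0.2218  0.018 ]
 [ 0.6177 -0.3259  0.018 ]
 [ 0.364  -0.3114  0.018 ]]
[ 0.4726 -0.2941  0.018 ] [ 0.6089 -0.2738  0.018 ] [0.2449 0.0375 0.    ] 0.15194889342734083 0.24779527758855796
[[ 0.9709  0.2395 -0.0005]
 [ 0.2395 -0.9709  0.0016]
 [-0.0001 -0.0017 -1.    ]]
```

Candidates for the roll: the brown bun with a cross at (210,163), and look-alikes in turquoise at (304,153) and (178,258) and pink at (114,181). I choose the brown bun; the crop confirms it lies between the finger roll and the square roll. Lock key (160,208), power key (256,212), tongs hinge (373,244).

>>> {"method": "send_rows", "body": {
  "deltas": [
    [0, 0.353, -0.873, 0, 0, 0, 0.077],
    [0, 0.353, -0.873, 0, 0, 0, 0.077],
    [0, 0.353, -0.873, 0, 0, 0, 0.077],
    [0, 0.353, -0.873, 0, 0, 0, 0.077],
    [0, 0.353, -0.873, 0, 0, 0, 0.077],
    [0, 0.353, -0.873, 0, 0, 0, 0.077]
  ],
  "squeeze": 30
}}

```text
clock: 0.6
tcp_pos: [0.182, -0.515, 0.2425]
orientation: [3.141, 0.002, 0.0]
contact_force: [1.2, -0.1, 0.5]
grip_width: 0.0123
```

>>> {"method": "send_rows", "body": {
  "deltas": [
    [0, 0.95, -1, 0, 0, 0, 0],
    [0, 0.95, -1, 0, 0, 0, 0],
    [0, 0.95, -1, 0, 0, 0, 0],
    [0, 0.95, -1, 0, 0, 0, 0],
    [0, 0.95, -1, 0, 0, 0, 0],
    [0, 0.95, -1, 0, 0, 0, 0]
  ]
}}

```text
clock: 1.1
tcp_pos: [0.3307, -0.3607, 0.2425]
orientation: [-3.14, -0.015, -0.005]
contact_force: [0.7, -0.4, -0.2]
grip_width: 0.0001
```

>>> {"method": "send_rows", "body": {
  "deltas": [
    [0, 0.9, -1, 0, 0, 0, 0],
    [0, 0.9, -1, 0, 0, 0, 0],
    [0, 0.9, -1, 0, 0, 0, 0],
    [0, 0.9, -1, 0, 0, 0, 0],
    [0, 0.9, -1, 0, 0, 0, 0],
    [0, 0.9, -1, 0, 0, 0, 0]
  ]
}}

```text
clock: 1.6
tcp_pos: [0.465, -0.2101, 0.2426]
orientation: [-3.139, -0.014, -0.006]
contact_force: [-0.0, 0.3, 1.4]
grip_width: 0.0002
```

>>> {"method": "send_rows", "body": {
  "deltas": [
    [0, 0, -1, 0, 0, 0, 0],
    [0, 0, -1, 0, 0, 0, 0],
    [0, 0, -1, 0, 0, 0, 0],
    [0, 0, -1, 0, 0, 0, 0],
    [0, 0, -1, 0, 0, 0, 0]
  ]
}}

```text
clock: 2.02
tcp_pos: [0.4604, -0.0608, 0.2426]
orientation: [-3.139, -0.011, -0.002]
contact_force: [-0.3, -0.4, -0.1]
grip_width: -0.0001
```

>>> {"method": "send_rows", "body": {
  "deltas": [
    [0, 0, -1, 0, 0, 0, 0],
    [0, 0, -1, 0, 0, 0, 0],
    [0, 0, -1, 0, 0, 0, 0],
    [0, 0, -1, 0, 0, 0, 0],
    [0, 0, -1, 0, 0, 0, 0]
  ]
}}

```text
clock: 2.43
tcp_pos: [0.4604, 0.0894, 0.2428]
orientation: [-3.138, -0.01, -0.002]
contact_force: [0.6, -0.5, 0.5]
grip_width: 0.0002
```

>>> {"method": "send_rows", "body": {
  "deltas": [
    [0, -0.09, -1, 0.3, 0, 0, 0],
    [0, -0.09, -1, 0.6, 0, 0, 0],
    [0, -0.09, -1, 0.6, 0, 0, 0],
    [0, -0.09, -1, 0.6, 0, 0, 0],
    [0, -0.09, -1, 0.6, 0, 0, 0]
  ]
}}

```text
clock: 2.85
tcp_pos: [0.4448, 0.2378, 0.1492]
orientation: [-3.14, -0.006, 0.006]
contact_force: [1.7, 0.7, 0.0]
grip_width: 0.0005
```

>>> {"method": "send_rows", "body": {
  "deltas": [
    [0, 0, -0.24, 0, 0, 0, 0],
    [0, 0, -0.24, 0.2, 0, 0, 0],
    [0, 0, -0.24, 0.45, 0, 0, 0],
    [0, 0, -0.24, 0.45, 0, 0, 0],
    [0, 0, -0.24, 0.45, 0, 0, 0]
  ]
}}

```text
clock: 3.27
tcp_pos: [0.4459, 0.2681, 0.0834]
orientation: [3.139, -0.003, -0.006]
contact_force: [0.4, 0.9, 0.2]
grip_width: 0.0001
```

```bash
python3 - <<'E'
from h import *
d=snap('wrist','w0');b=snap('top','t1')
cv2.imwrite('pics/p1.png',np.hstack([d['pixels'],cv2.resize(b['pixels'][120:270,120:300],(461,384))])[:,:900,::-1][:, :800])
o=r.get_obs();print(o['tcp_pos'],proj(d,[[.4467,.2752,.057],[.5692,.1414,.08]]))
E
```

```text
[0.44741225 0.26988056 0.08614274] [[241.79515587 241.98750176]
 [564.00726303  -6.49231151]]
```

View pics/p1.png

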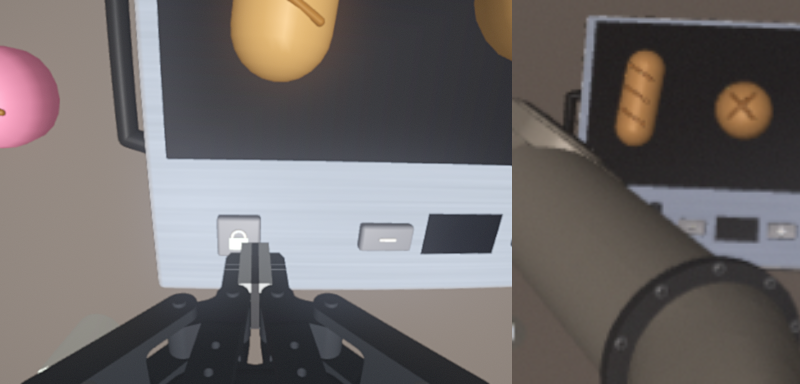

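The wrist view shows the lock key at (239,236), 1–3 mm from the prediction, and the shut fingertips just in front of it. Pressing now.

>>> {"method": "send_rows", "body": {
  "deltas": [
    [0, 0.013, -0.045, 0, 0, 0, 0],
    [0, 0.013, -0.045, 0.06, 0, 0, 0],
    [0, 0.013, -0.045, 0.1, 0, 0, 0],
    [0, 0.013, -0.045, 0.14, 0, 0, 0],
    [0, 0.013, -0.045, 0.15, 0, 0, 0],
    [0, 0.013, -0.045, 0.155, 0, 0, 0],
    [0, 0.013, -0.045, 0.155, 0, 0, 0],
    [0, 0.013, -0.045, 0.155, 0, 0, 0]
  ]
}}

```text
clock: 4.03
tcp_pos: [0.4484, 0.2776, 0.0629]
orientation: [-3.142, 0.0, -0.003]
contact_force: [-1.9, -2.2, 16.0]
grip_width: -0.0
```

>>> {"method": "send_rows", "body": {
  "deltas": [
    [0, 0, 0, 0, 0, 0, 0],
    [0, 0, 0, 0, 0, 0, 0],
    [0, 0, 0, -0.2, 0, 0, 0],
    [0, 0, 0, -0.4, 0, 0, 0],
    [0, 0, 0.3, -0.4, 0, 0, 0],
    [0, 0, 0.6, -0.4, 0, 0, 0],
    [0, -0.01, 0.9, -0.4, 0, 0, 0],
    [0, -0.01, 0.9, -0.4, 0, 0, 0],
    [0, -0.01, 0.9, -0.4, 0, 0, 0]
  ]
}}

```text
clock: 4.78
tcp_pos: [0.4457, 0.1375, 0.1209]
orientation: [3.139, -0.01, -0.002]
contact_force: [-0.6, 0.2, -0.1]
grip_width: 0.0004
```

>>> {"method": "send_rows", "body": {
  "deltas": [
    [0, -0.015, 0.3, 0, 0, 0, 0],
    [0, -0.015, 0.6, 0, 0, 0, 0],
    [0, -0.015, 0.83, 0, 0, 0, 0],
    [0, -0.015, 0.83, 0.1, 0, 0, 0],
    [0, -0.015, 0.83, 0.2, 0, 0, 0],
    [0, -0.015, 0.83, 0.2, 0, 0, 0],
    [0, -0.015, 0.83, 0.2, 0, 0, 0]
  ]
}}

```text
clock: 5.37
tcp_pos: [0.4436, 0.0189, 0.0911]
orientation: [-3.141, -0.003, 0.003]
contact_force: [0.6, 0.4, 0.2]
grip_width: 0.0001
```

```bash
python3 - <<'E'
from h import *
d=snap('wrist','w1')
o=r.get_obs();print(o['tcp_pos'],o['contact_force'],proj(d,[[.445,.017,.057],[.447,.099,.057]]))
E
```

```text
[0.44415725 0.01915733 0.09170594] [-0.17418923  0.75382346  0.15455626] [[258.5571089  234.7264038 ]
 [115.29216138 230.65770753]]
```

View pics/w1.png

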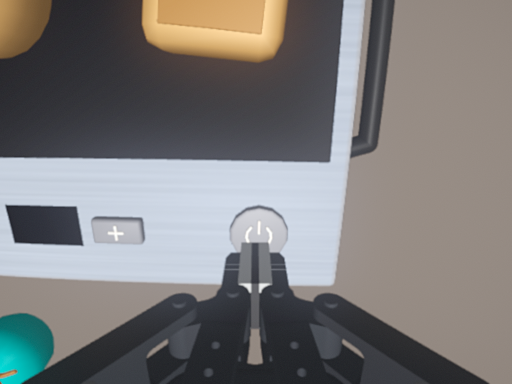

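The power key sits at (259,233), as predicted. Pressing it.

>>> {"method": "send_rows", "body": {
  "deltas": [
    [0, 0, 0.013, 0.08, 0, 0, 0],
    [0, 0, 0.013, 0.14, 0, 0, 0],
    [0, 0, 0.013, 0.17, 0, 0, 0],
    [0, 0, 0.013, 0.185, 0, 0, 0],
    [0, 0, 0.013, 0.193, 0, 0, 0],
    [0, 0, 0.013, 0.193, 0, 0, 0],
    [0, 0, 0.013, 0.193, 0, 0, 0],
    [0, 0, 0.013, 0.193, 0, 0, 0]
  ]
}}

```text
clock: 6.08
tcp_pos: [0.4442, 0.0165, 0.0631]
orientation: [-3.141, -0.001, -0.001]
contact_force: [-1.6, 2.5, 5.0]
grip_width: 0.0004
```

>>> {"method": "send_rows", "body": {
  "deltas": [
    [0, 0, 0, 0.005, 0, 0, 0],
    [0, 0, 0, 0.005, 0, 0, 0],
    [0, 0, 0, 0.005, 0, 0, 0],
    [0, 0, 0, -0.2, 0, 0, 0],
    [0, 0, 0, -0.4, 0, 0, 0],
    [0, 0.1, 0.3, -0.7, 0, 0, 0],
    [0, 0.19, 0.6, -0.95, 0, 0, 0],
    [0, 0.19, 0.9, -0.95, 0, 0, 0],
    [0, 0.19, 1, -0.95, 0, 0, 0],
    [0, 0.19, 1, -0.95, 0, 0, 0]
  ]
}}

```text
clock: 6.92
tcp_pos: [0.4732, -0.1414, 0.2073]
orientation: [3.138, -0.012, 0.005]
contact_force: [0.2, 0.4, -0.2]
grip_width: -0.0001
```

>>> {"method": "send_rows", "body": {
  "deltas": [
    [1, 0, 0.3, 0, 0, 0, 0],
    [1, 0, 0.6, 0, 0, 0, 0],
    [1, 0, 0.9, 0, 0, 0, 0],
    [1, 0, 1, 0, 0, 0, -0.048],
    [1, 0, 1, 0, 0, 0, -0.048],
    [1, 0, 1, 0, 0, 0, -0.048]
  ]
}}

```text
clock: 7.42
tcp_pos: [0.4716, -0.2859, 0.2047]
orientation: [-3.133, -0.232, 0.001]
contact_force: [0.3, 0.0, -1.0]
grip_width: 0.0722
```

```bash
python3 - <<'E'
from h import *
d=snap('wrist','w2')
o=r.get_obs();print(o['tcp_pos'],o['orientation'],o['grip_width'],proj(d,[[.474,-.294,.012],[.474,-.294,.024]]))
E
```

```text
[ 0.47209382 -0.28409779  0.20478066] [-3.13199847e+00 -2.33146887e-01  7.11694854e-04] 0.07880719831417239 [[263.04598525 165.26134224]
 [263.33748498 168.27212767]]
```

View pics/w2.png

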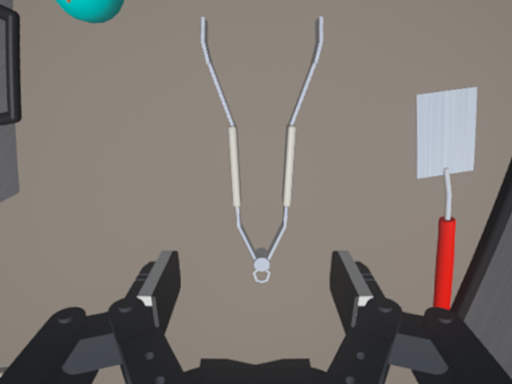

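The tongs' axis is centred at column 262 with the sleeves' middle at (262,166), matching the prediction. I'm going down around the sleeves.

>>> {"method": "send_rows", "body": {
  "deltas": [
    [1, 0.004, 0.062, 0.25, 0, 0, 0],
    [1, 0.004, 0.062, 0.5, 0, 0, 0],
    [1, 0.004, 0.062, 0.75, 0, 0, 0],
    [1, 0.004, 0.062, 0.9, 0, 0, 0],
    [1, 0.004, 0.062, 1, 0, 0, 0],
    [1, 0.004, 0.062, 1, 0, 0, 0]
  ]
}}

```text
clock: 7.97
tcp_pos: [0.4726, -0.2901, 0.052]
orientation: [-3.128, -0.239, 0.008]
contact_force: [-0.7, 0.1, 0.3]
grip_width: 0.0849
```

>>> {"method": "send_rows", "body": {
  "deltas": [
    [1, 0, 0, 0.1, 0, 0, 0],
    [1, 0, 0, 0.18, 0, 0, 0],
    [1, 0, 0, 0.24, 0, 0, 0],
    [1, 0, 0, 0.28, 0, 0, 0],
    [1, 0, 0, 0.28, 0, 0, 0],
    [1, 0, 0, 0.28, 0, 0, 0]
  ]
}}

```text
clock: 8.47
tcp_pos: [0.4745, -0.2933, 0.0133]
orientation: [-3.133, -0.237, 0.0]
contact_force: [0.4, 0.3, 0.9]
grip_width: 0.0855
```

```bash
python3 - <<'E'
from h import *
d=snap('wrist','w3')
o=r.get_obs();print(o['tcp_pos'],o['contact_force'],o['grip_width'])
E
```

```text
[ 0.4747564  -0.29344022  0.01357624] [ 0.27391005  0.10647172 -0.22322363] 0.08552413491130456
```

View pics/w3.png

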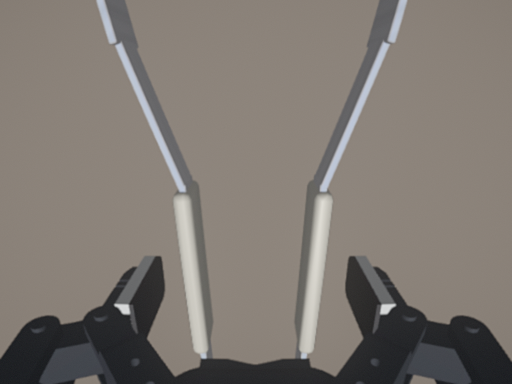

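The sleeves stand centred between the open pads. Closing to about 57 mm.

>>> {"method": "send_rows", "body": {
  "deltas": [
    [0.67, 0, 0, 0.01, 0, 0, 0],
    [0.67, 0, 0, 0.01, 0, 0, 0],
    [0.67, 0, 0, 0.01, 0, 0, 0],
    [0.67, 0, 0, 0.01, 0, 0, 0],
    [0.67, 0, 0, 0.01, 0, 0, 0],
    [0.67, 0, 0, 0.01, 0, 0, 0],
    [0.67, 0, 0, 0.01, 0, 0, 0],
    [0.67, 0, 0, 0.01, 0, 0, 0]
  ],
  "squeeze": 50
}}

```text
clock: 9.18
tcp_pos: [0.4752, -0.2937, 0.0125]
orientation: [3.132, 0.236, 0.002]
contact_force: [0.1, 0.2, 6.0]
grip_width: 0.0575
```

>>> {"method": "send_rows", "body": {
  "deltas": [
    [0.67, 0, 0, -0.03, 0, 0, 0],
    [0.67, 0, 0, -0.1, 0, 0, 0],
    [0.67, 0, 0, -0.2, 0, 0, 0],
    [0.67, 0, 0, -0.4, 0, 0, 0],
    [0.67, 0, 0, -0.6, 0, 0, 0],
    [0.67, 0, 0, -0.8, 0, 0, 0],
    [0.67, 0, 0, -0.9, 0, 0, 0],
    [0.67, 0, 0, -0.9, 0, 0, 0],
    [0.67, 0, 0, -0.9, 0, 0, 0]
  ]
}}

```text
clock: 9.93
tcp_pos: [0.4745, -0.2936, 0.1476]
orientation: [3.131, 0.236, 0.002]
contact_force: [0.5, -0.3, -1.4]
grip_width: 0.0571
```

```bash
python3 - <<'E'
from h import *
d=snap('wrist','w4');s=snap('scene','s4')
o=r.get_obs();print(o['tcp_pos'],o['orientation'],o['contact_force'],o['grip_width'])
cv2.imwrite('pics/p4.png',np.hstack([cv2.resize(d['pixels'],(400,300)),cv2.resize(s['pixels'][60:360,0:400],(400,300))])[:,:,::-1])
E
```

```text
[ 0.47334047 -0.29303244  0.14550999] [-3.13161284e+00 -2.36320969e-01  3.00882277e-03] [-0.93750468 -0.10386235 -2.07730006] 0.057011192362648185
```

View pics/p4.png

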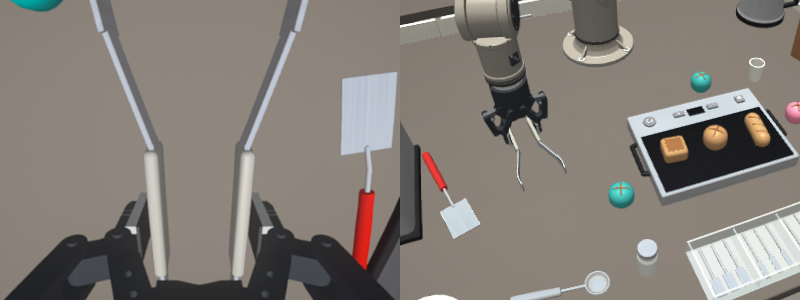

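Tongs are held and up. Next I carry them to above the roll at 0.2 m and bring the yaw to zero.

>>> {"method": "send_rows", "body": {
  "deltas": [
    [0.67, 0, 0, -0.2, 0, 0, 0],
    [0.67, 0.01, -0.15, -0.37, 0, 0, 0.012],
    [0.67, 0.03, -0.3, -0.37, 0, 0, 0.024],
    [0.67, 0.05, -0.45, -0.37, 0, 0, 0.036],
    [0.67, 0.077, -0.6, -0.37, 0, 0, 0.047],
    [0.67, 0.077, -0.75, -0.37, 0, 0, 0.047],
    [0.67, 0.077, -0.9, -0.37, 0, 0, 0.047],
    [0.67, 0.077, -0.966, -0.37, 0, 0, 0.047],
    [0.67, 0.077, -0.966, -0.37, 0, 0, 0.047]
  ]
}}

```text
clock: 10.78
tcp_pos: [0.4632, -0.1459, 0.201]
orientation: [-3.14, -0.011, 0.004]
contact_force: [-0.2, 0.2, -1.4]
grip_width: 0.0575
```

>>> {"method": "send_rows", "body": {
  "deltas": [
    [0.67, 0, -0.1, 0, 0, 0, 0],
    [0.67, 0, -0.25, 0, 0, 0, 0],
    [0.67, 0, -0.4, 0, 0, 0, 0],
    [0.67, 0, -0.55, 0, 0, 0, 0],
    [0.67, 0, -0.7, 0, 0, 0, 0],
    [0.67, 0, -0.85, 0, 0, 0, 0],
    [0.67, 0, -1, 0, 0, 0, 0],
    [0.67, 0, -1, 0, 0, 0, 0]
  ]
}}

```text
clock: 11.45
tcp_pos: [0.4641, 0.0048, 0.2019]
orientation: [-3.14, -0.011, -0.0]
contact_force: [-0.1, 0.5, -0.6]
grip_width: 0.0571
```

>>> {"method": "send_rows", "body": {
  "deltas": [
    [0.67, 0, -0.15, 0, 0, 0, 0],
    [0.67, -0.03, -0.3, 0, 0, 0, 0],
    [0.67, -0.08, -0.45, 0, 0, 0, 0],
    [0.67, -0.08, -0.6, 0, 0, 0, 0],
    [0.67, -0.08, -0.75, 0, 0, 0, 0],
    [0.67, -0.08, -0.88, 0, 0, 0, 0],
    [0.67, -0.08, -0.93, 0, 0, 0, 0],
    [0.67, -0.08, -0.93, 0, 0, 0, 0],
    [0.67, -0.08, -0.93, 0, 0, 0, 0]
  ]
}}

```text
clock: 12.2
tcp_pos: [0.4516, 0.1396, 0.2016]
orientation: [3.141, 0.003, -0.001]
contact_force: [-0.8, -0.8, -0.7]
grip_width: 0.057
```

```bash
python3 - <<'E'
from h import *
np.set_printoptions(precision=4,suppress=True)
d=snap('wrist','w5')
o=r.get_obs();print(o['tcp_pos'],o['orientation'],o['contact_force'],o['grip_width'])
M=R.from_rotvec(o['orientation']).as_matrix();t=o['tcp_pos']
print('tool x',M[:,0],'cups pred',proj(d,[t+.12*M[:,0]]),'roll pred',proj(d,[[.5692,.1414,.077],[.571,.143,.077]]))
E
```

```text
[0.4515 0.1391 0.2016] [ 3.1405  0.0016 -0.0014] [-0.1573 -0.424  -1.4115] 0.057262617282849974
tool x [ 1.      0.001  -0.0009] cups pred [[256.9996 -21.2209]] roll pred [[252.6397  33.1066]
 [250.4323  30.463 ]]
```

View pics/w5.png

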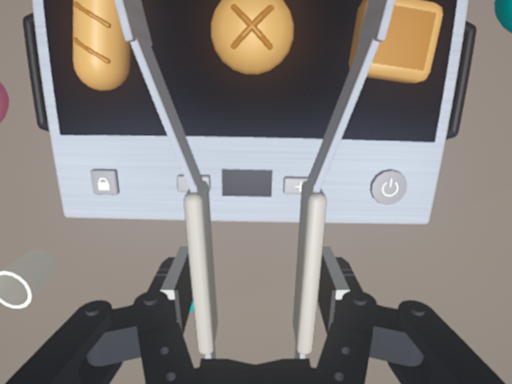

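Roll at (252,30) lies centred between the arms (x midpoint 257). I'll lower the tongs to just above the roll's top and check cup height from the scene camera.

>>> {"method": "send_rows", "body": {
  "deltas": [
    [0.67, -0.005, -0.015, 0.1, 0, 0, 0],
    [0.67, -0.005, -0.015, 0.22, 0, 0, 0],
    [0.67, -0.005, -0.015, 0.34, 0, 0, 0],
    [0.67, -0.005, -0.015, 0.44, 0, 0, 0],
    [0.67, -0.005, -0.015, 0.5, 0, 0, 0],
    [0.67, -0.005, -0.015, 0.5, 0, 0, 0],
    [0.67, -0.005, -0.015, 0.5, 0, 0, 0]
  ]
}}

```text
clock: 12.83
tcp_pos: [0.4506, 0.1424, 0.1271]
orientation: [3.141, 0.003, -0.001]
contact_force: [-0.6, -0.1, -0.7]
grip_width: 0.0575
```

```bash
python3 - <<'E'
from h import *
np.set_printoptions(precision=4,suppress=True)
d=snap('top','t6');s=snap('scene','s6')
o=r.get_obs();print(o['tcp_pos'],o['orientation'],o['contact_force'],o['grip_width'])
t=o['tcp_pos']
P=[t+[.14,.046,0],t+[.14,-.046,0],[.57,.142,.077]]
print(proj(s,P),proj(d,P))
A=s['pixels'][130:270,220:400]; B=d['pixels'][100:240,130:310]
cv2.imwrite('pics/p6.png',np.hstack([cv2.resize(x,(400,311),interpolation=cv2.INTER_CUBIC) for x in(A,B)])[:,:,::-1])
E
```

```text
[0.4512 0.1431 0.1279] [-3.1413 -0.0036 -0.0023] [ 1.0753  0.4459 -1.3637] 0.05696399745158433
[[339.1984 181.7501]
 [303.8644 191.7447]
 [315.2076 195.4549]] [[189.8344 149.9876]
 [225.3015 150.7608]
 [209.6509 162.5213]]
```

View pics/p6.png

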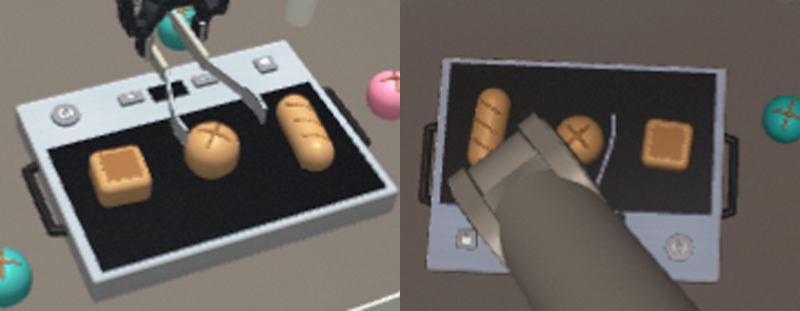

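Cups' tips appear at (226,152) top and (339,183)/(303,194) scene, within about 3 mm of prediction, straddling the roll and clear of its neighbours. Descending.

>>> {"method": "send_rows", "body": {
  "deltas": [
    [0.67, 0.015, 0, 0.05, 0, 0, 0],
    [0.67, 0.015, 0, 0.12, 0, 0, 0],
    [0.67, 0.015, 0, 0.19, 0, 0, 0],
    [0.67, 0.015, 0, 0.25, 0, 0, 0],
    [0.67, 0.015, 0, 0.3, 0, 0, 0],
    [0.67, 0.015, 0, 0.325, 0, 0, 0],
    [0.67, 0.015, 0, 0.325, 0, 0, 0],
    [0.67, 0.015, 0, 0.325, 0, 0, 0]
  ]
}}

```text
clock: 13.6
tcp_pos: [0.4526, 0.1434, 0.0781]
orientation: [3.142, 0.005, -0.001]
contact_force: [-0.1, 0.4, -1.4]
grip_width: 0.0574
```

>>> {"method": "send_rows", "body": {
  "deltas": [
    [0.62, 0, 0, 0, 0, 0, 0],
    [0.58, 0, 0, 0, 0, 0, 0],
    [0.56, 0, 0, 0, 0, 0, 0],
    [0.54, 0, 0, 0, 0, 0, 0],
    [0.52, 0, 0, 0, 0, 0, 0],
    [0.5, 0, 0, 0, 0, 0, 0],
    [0.48, 0, 0, 0, 0, 0, 0],
    [0.46, 0, 0, 0, 0, 0, 0],
    [0.44, 0, 0, 0, 0, 0, 0],
    [0.42, 0, 0, 0, 0, 0, 0],
    [0.4, 0, 0, 0, 0, 0, 0],
    [0.4, 0, 0, 0, 0, 0, 0],
    [0.4, 0, 0, 0, 0, 0, 0],
    [0.4, 0, 0, 0, 0, 0, 0]
  ],
  "squeeze": 35
}}

```text
clock: 14.77
tcp_pos: [0.4527, 0.1433, 0.0783]
orientation: [3.142, 0.005, 0.0]
contact_force: [0.3, 0.1, -1.3]
grip_width: 0.0407
```

>>> {"method": "send_rows", "body": {
  "deltas": [
    [0.4, 0, 0, -0.03, 0, 0, 0],
    [0.4, 0, 0, -0.08, 0, 0, 0],
    [0.4, 0, 0, -0.15, 0, 0, 0],
    [0.4, 0, 0, -0.22, 0, 0, 0],
    [0.4, 0, 0, -0.3, 0, 0, 0],
    [0.4, 0, 0, -0.38, 0, 0, 0],
    [0.4, 0, 0, -0.46, 0, 0, 0],
    [0.4, 0, 0, -0.54, 0, 0, 0],
    [0.4, 0, 0, -0.62, 0, 0, 0],
    [0.4, 0, 0, -0.67, 0, 0, 0],
    [0.4, 0, 0, -0.68, 0, 0, 0],
    [0.4, 0, 0, -0.68, 0, 0, 0],
    [0.4, 0, 0, -0.68, 0, 0, 0],
    [0.4, 0, 0, -0.68, 0, 0, 0]
  ]
}}

```text
clock: 15.93
tcp_pos: [0.4522, 0.1431, 0.1798]
orientation: [3.141, 0.005, -0.002]
contact_force: [-0.3, -0.5, -2.8]
grip_width: 0.0417
```

```bash
python3 - <<'E'
from h import *
np.set_printoptions(precision=4,suppress=True)
d=snap('wrist','w7');s=snap('scene','s7')
o=r.get_obs();print(o['tcp_pos'],o['orientation'],o['contact_force'],o['grip_width'])
t=o['tcp_pos'];c=t+[.12,0,0]
print(proj(s,[c,[.57,.142,.077]]),proj(d,[c]))
A=s['pixels'][90:270,210:410]
cv2.imwrite('pics/p7.png',np.hstack([cv2.resize(x,(400,300),interpolation=cv2.INTER_CUBIC) for x in(A[:150],d['pixels'])])[:,:,::-1])
E
```

```text
[0.4523 0.1432 0.1797] [ 3.1413  0.0049 -0.002 ] [ 0.0685 -0.7164 -2.5111] 0.04120122713203729
[[320.4568 165.2764]
 [315.2076 195.4549]] [[256.0983 -21.5335]]
```

View pics/p7.png

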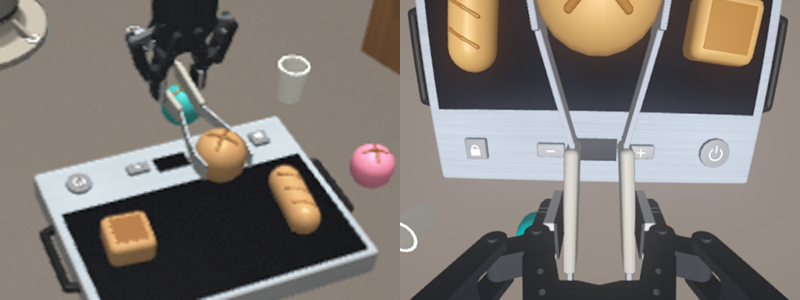

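The roll hangs in the cups at scene pixel (320,167), against (320,165) predicted for the cups' middle. The other rolls are still in place. I'll let it settle, then hand in.

>>> {"method": "send_rows", "body": {
  "deltas": [
    [0.4, 0, 0, 0, 0, 0, 0],
    [0.4, 0, 0, 0, 0, 0, 0],
    [0.4, 0, 0, 0, 0, 0, 0],
    [0.4, 0, 0, 0, 0, 0, 0],
    [0.4, 0, 0, 0, 0, 0, 0],
    [0.4, 0, 0, 0, 0, 0, 0],
    [0.4, 0, 0, 0, 0, 0, 0],
    [0.4, 0, 0, 0, 0, 0, 0],
    [0.4, 0, 0, 0, 0, 0, 0],
    [0.4, 0, 0, 0, 0, 0, 0]
  ]
}}

```text
clock: 16.87
tcp_pos: [0.4527, 0.1433, 0.1804]
orientation: [3.142, 0.005, 0.0]
contact_force: [-0.3, 0.1, -1.2]
grip_width: 0.0411
```

```bash
python3 - <<'E'
from h import *
a=load('s7')['pixels'].astype(int);b=r.grab_frame('scene')['pixels'].astype(int)
print('changed px since lift:',(abs(a-b).max(2)>40).sum(), r.get_obs()['grip_width'], r.get_obs()['tcp_pos'])
print(r.hand_in())
E
```

```text
changed px since lift: 41 0.04103970404297235 [0.45271708 0.14332683 0.18036115]
the job is handed in; nothing more can be done
None
```

The job is handed in, about 17 s in on the robot's clock. I pressed the lock key and let it come up, then pressed the power key. I then gripped the tongs by their sleeves, closed them on the brown round roll and lifted it. It hangs in the cups with its centre at about 0.175–0.18 m, roughly 10 cm above the glass.

**Last checks:**
- **Hold:** the scene camera puts the roll within about 3 px of the predicted middle of the cups. The view barely changed over the last second (41 pixels), and the tongs are steady at 41 mm across the sleeves.
- **Surroundings:** the other two rolls looked undisturbed, and nothing appeared to be touching the roll except the tongs.

**Less certain:**
- **Key presses:** I judged both only from tool height and force (16 N on the lock key, 5 N on the power key); I had no reading of the keys' travel.
- **Sleeve width:** it came out below the 45 mm stated for the roll. The roll was clearly clamped and lifted, so I carried on.

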